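# Spacer stick under the next LED light bar

## Robot

A 6-joint arm with a two-finger parallel gripper is mounted at the origin on the work surface. World frame = base frame: x ahead of the robot, y to its left, z up, the work surface at z = 0. Lengths are in m, angles in degrees, forces in N, time in s.
With the tool pointing down it reaches from about 0.25 to 0.8 m from the base axis. Payload 8.5 kg.
Tool frame: the origin (TCP) lies midway between the tips of the shut fingers; the grasp point (between the pads) lies 19 mm behind it; z points along the fingers, x is the direction in which the jaws open and shut, and the axes are right-handed (so a half turn about z gives the same grasp; the last joint's range is limited). The gripper opens to 85 mm and grips with 20 to 120 N. Pads are 22 mm wide; open, the fingers measure 114 mm over their backs; the gripper's body (76 mm by 85 mm) begins 54 mm behind the grasp point. The pads swing forward as they close: fully open they stand 13 mm farther back than shut.
Start: joints at [-72.995, 13.648, -0.773, 75.585, 0, 90], TCP at [0.154, -0.502, 0.208] pointing down, gripper open.
Joint ranges: [-152.45, 152.45], [-59.26, 108.67], [-65.41, 83.53], [-104.44, 129.93], [-82.83, 76.93], [-180, 180]. Speed limits (degrees/s): [127.2, 127.2, 159.86, 180, 180, 180].

## Interface

Orientations are given as a 3x3 rotation matrix whose columns are the frame's x, y, z axes.
In Python, from rig import state, read_camera, camera_info, close_job, outline_of gives the robot as it stands. The module is installed in compiled form; this text tells all that it offers.
- The arm moves only by the shell command python3 -m jog 'ROWS'. ROWS is text: rows parted by semicolons, each of 5 numbers parted by spaces: the opening, from 0 (shut) to 1 (fully open), then the shift along the world's x, y, z in m, then the turn about the world's z in rad. In form: grip dx dy dz roll; .... A call has exactly 10 rows; each row shifts and turns the commanded pose from where the row before left it; what a row does not reach is not made up. A row lasts 1/10 s, in which the tool goes at most 50 mm and 8.59 degrees, less where a joint would pass 70% of its speed; a pose out of reach is approached as far as the arm can. A call with a gripper value outside its range is refused whole. The fingers move at their own pace and stop on an object; the grip force is fixed at half the most. Time passes only in rows, so rows that do not move let the fingers close, or fill a call up. It gives the time, the measured TCP pose, the force and the opening at its end, in the units of the state.
- state(): the state, without advancing time (a new reading comes with each control period).
- read_camera(name): name is "scene" or "top"; returns the picture (400x640x3 uint8, blue, green, red); there is no depth.
- camera_info(name): a dict with "K" (3x3 intrinsics, pixels), "k1" (the pictures are not rectified: a ray, as slopes to the right and down, at radius r is drawn at 1 + k1 r^2 times it, then the intrinsics apply), "R" (3x3) and "t" (3): a world point X has camera coordinates R X + t. Camera axes: x right, y down, z forward; pixel columns grow to the right and rows downward; lengths in m; the calibration is good to about 2 mm. A picture is of the moment at which its call begins. camera_info takes no time and is no camera call.
- close_job(): hands the job in, once; it reports no verdict.
Trained networks look in the newest picture that a camera, given by its name, has taken for a name from the list of things; names that differ only in an ending like _2 or _b are one class to them, and where a whole thing is asked for, a point or a joint stands for the part that bears it (a point fixed in the world has none). Each returns a list of dicts, best first, with "conf" (0 to 1); they miss things now and then, are a little off and sometimes report something else, mostly with a low value. They report only what shows in the picture. A call takes as long as a camera call. They do not tell look-alikes from the thing itself.
- outline_of(camera, query): "mask" (400x640 bool, what is visible of it) and "extent" ([left, top, right, bottom] in pixels, round what is visible of it).
The state is a dict: "t": time; "joints": joint angles; "dq": joint speeds; "effort": joint torques, N m; "tool_pos": TCP position; "tcp_rot": TCP orientation; "wrist_force": force on the tool from outside, world axes, zero at the start; "ft_torque": the same for the moment, N m; "width": finger opening in m.
Only numpy, scipy, OpenCV 4.12 (cv2) and the standard library are available. Lean on these libraries where they do the work, as an engineer would, in place of code of your own. Each camera call takes 0.05 s, during which the arm holds its last target.

## Task

The bottom layer of LED light bars has its far wooden spacer stick fitted, but the end marked with blue tape is still bare. Lay the matching full-length wooden spacer stick square across the three bars on the blue tape and let go of it; then lay the loose white LED light bar, LEDs up, across both sticks, centred over the middle bar of the layer below and in line with it, so that it rests level and clear of that layer.

Things in the scene. Friction and masses are not known exactly. Their poses are not given: they have to be found in the camera images.
- stack: Fixed stack: board 300 x 130 x 12 mm, on it three white LED bars (260 x 20 x 16 high) along its x axis at y = -30, 0, 30 mm, tops 28 mm above the table; across them at x = +90 mm a fitted wooden stick (110 along y, 16 wide, 14 high, top 42 mm above the table). Blue tape on the bars at x = -90 mm, the bare end. Origin: centre of the board's underside, on the table; z up.
- bare_end (a point): Place for the second stick: centre of the blue tape (26 mm wide along x) on top of the stack's middle bar, 28 mm above the table, at stack x = -90 mm, y = 0. Axes as the stack's; the stick is to lie along y, its underside here.
- spacer: Loose spacer stick: brown wood like the fitted one, 110 mm long (its x axis), 16 wide (y), 14 high (z), about 25 g, flat on the table. Origin: centre of its underside. Near it lie a 50 mm wooden offcut of the same section and a flat black rubber strip 110 x 16 x 6 mm, not to be used.
- light_bar: Loose LED light bar: stiff white channel 260 mm long (its x axis), 20 wide (y), 16 high (z), about 110 g, flat on the table, its row of yellow LEDs up. Origin: centre of its underside. Not the pile of longer bars at the table's back edge. Beside it lies a bare grey channel of the same size without LEDs, not to be used.
Mind the look-alikes: they are no part of the job. What is shaped like the spacer but green or yellow is not meant.

How it is judged:
By the outcome, as a careful person would: the job done as asked, in the order asked, and still so for the second after the job is handed in, with the robot touching nothing.
It also fails if it takes over 51 s, if anything falls off the work surface, if the arm or the gripper's body presses on something with over 40 N, if the wrist force passes 120 N, or if a joint passes its speed limit or range.

## Working session

There is one attempt and no reset: what is moved stays moved. The work goes in short steps, Python scripts to look and compute and a shell command to move; the robot and the scene stay as the last step left them, time stands still between calls to the robot, and variables do not carry over. Pictures are saved under pics/ and viewed, and the job is handed in when it is done.

```bash
mkdir -p pics; python3 - <<'E'
from rig import *
import cv2
for n in("scene","top"):
    cv2.imwrite(f"pics/{n}0.png",read_camera(n)); c=camera_info(n); print(n,c)
s=state();print(s['t'],s['tool_pos'],s['tcp_rot'],s['width'])
E
```

```text
scene {'K': array([[379.73093405,   0.        , 323.2964077 ],
       [  0.        , 379.73093405, 203.52588593],
       [  0.        ,   0.        ,   1.        ]]), 'k1': -0.09246579321775958, 'R': array([[ 0.26488678,  0.96412366, -0.01733697],
       [ 0.79851516, -0.22939491, -0.55655324],
       [-0.54056316,  0.13357976, -0.83063104]]), 't': array([-0.05239689, -0.37257567,  1.23531273])}
top {'K': array([[438.42029511,   0.        , 316.63139551],
       [  0.        , 438.42029511, 205.69022123],
       [  0.        ,   0.        ,   1.        ]]), 'k1': 0.016441629424060158, 'R': array([[-0.01168026, -0.99986753, -0.01133537],
       [-0.99097439,  0.01308883, -0.13341083],
       [ 0.13354152,  0.00967479, -0.99099599]]), 't': array([-0.07407495,  0.48001894,  1.00668655])}
0.1 [ 0.15340861 -0.50166565  0.2070389 ] [[ 2.92412535e-01 -9.56292182e-01 -4.15378322e-04]
 [-9.56291382e-01 -2.92412827e-01  1.23751795e-03]
 [-1.30489069e-03  3.53569496e-05 -9.99999148e-01]] 0.08550587375188172
```

View pics/top0.png

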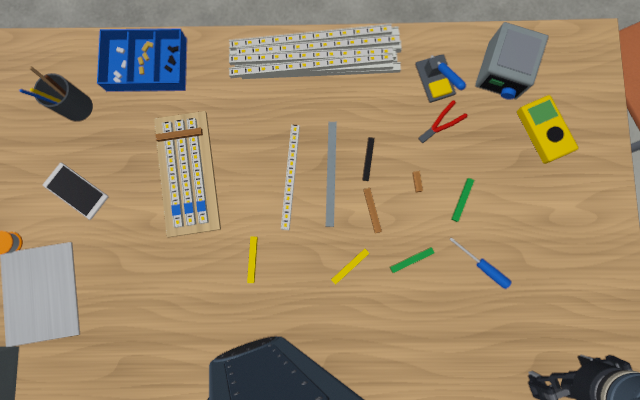

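View pics/scene0.png

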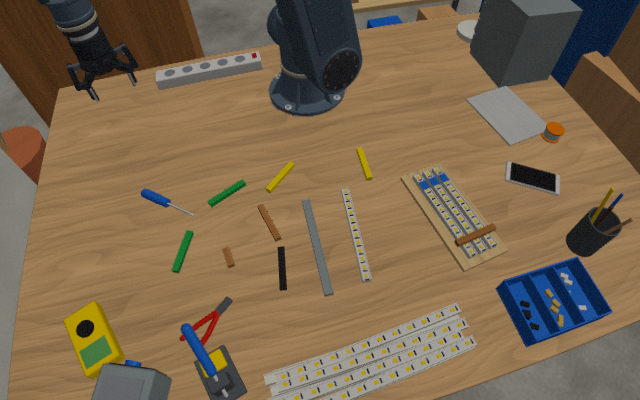

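```bash
cat > h.py <<'E'
from rig import *
import numpy as np, cv2
from scipy.optimize import minimize
def proj(n,X):
    c=camera_info(n); X=np.atleast_2d(X); P=X@c['R'].T+c['t']; s=P[:,:2]/P[:,2:]
    s=s*(1+c['k1']*(s**2).sum(1,keepdims=True)); K=c['K']
    return s*[K[0,0],K[1,1]]+[K[0,2],K[1,2]]
def ray(n,px,z):
    c=camera_info(n);K=c['K'];d=(np.atleast_2d(px).astype(float)-[K[0,2],K[1,2]])/[K[0,0],K[1,1]];s=d.copy()
    for _ in range(20): s=d/(1+c['k1']*(s**2).sum(1,keepdims=True))
    v=np.c_[s,np.ones(len(s))]@c['R']; o=-c['R'].T@c['t']
    return o+v*((z-o[2])/v[:,2])[:,None]
def boxpts(b,p,z0):
    # b: cx,cy,l,w,zlo,zhi ; p: x,y,yaw
    cx,cy,l,w,a,h=b; c,s=np.cos(p[2]),np.sin(p[2]); o=[]
    for i in(-1,1):
        for j in(-1,1):
            for z in(a,h):
                x=cx+i*l/2;y=cy+j*w/2;o.append([p[0]+c*x-s*y,p[1]+s*x+c*y,z0+z])
    return np.array(o)
S=8
def render(n,boxes,p,z0=0,ofs=(0,0),shape=(400,640)):
    m=np.zeros((shape[0]*4,shape[1]*4),np.uint8)
    for b in boxes:
        q=(proj(n,boxpts(b,p,z0))-ofs+0.5)*4-0.5
        cv2.fillConvexPoly(m,cv2.convexHull(np.round(q*256).astype(np.int32)),255,shift=8)
    return cv2.resize(m,(shape[1],shape[0]),interpolation=cv2.INTER_AREA)/255.
def fit(masks,boxes,p0,z0=0):
    rois={}
    for n,m in masks.items():
        ys,xs=np.where(m); a=(max(xs.min()-15,0),max(ys.min()-15,0)); bx=(min(xs.max()+15,639),min(ys.max()+15,399))
        rois[n]=(a,m[a[1]:bx[1],a[0]:bx[0]].astype(float))
    def cost(q):
        p=[p0[0]+q[0]/1000,p0[1]+q[1]/1000,p0[2]+q[2]/100]
        t=0
        for n,(a,m) in rois.items(): t+=abs(render(n,boxes,p,z0,a,m.shape)-m).sum()/m.sum()
        return t
    best=None
    for st in(6,2):
        x0=[0,0,0] if best is None else best.x
        best=minimize(cost,x0,method='Nelder-Mead',options=dict(initial_simplex=np.array([x0,np.add(x0,[st,0,0]),np.add(x0,[0,st,0]),np.add(x0,[0,0,st])]),xatol=.05,fatol=1e-4,maxiter=150))
    q=best.x
    return np.array([p0[0]+q[0]/1000,p0[1]+q[1]/1000,p0[2]+q[2]/100]),best.fun
SP=[(0,0,.11,.016,0,.014)]; LB=[(0,0,.26,.02,0,.016)]
ST=[(0,0,.3,.13,0,.012)]+[(0,y,.26,.02,.012,.028) for y in(-.03,0,.03)]+[(.09,0,.016,.11,.028,.042)]
E
python3 - <<'E'
from h import *
top=read_camera("top")
read_camera("scene")
for q in("stack","spacer","light_bar"):
  for n in("top","scene"):
    for i,r in enumerate(outline_of(n,q)):
        print(q,n,r['conf'],r['extent'],r['mask'].sum()); np.save(f"{q}_{n}_{i}.npy",r['mask'])
E
```

```text
stack top 0.59 [158.2, 112.2, 223.5, 237.8] 6579
stack scene 0.91 [400.7, 161.6, 506.1, 271.1] 5353
spacer top 0.79 [333.2, 248.8, 369.2, 283.7] 317
spacer top 0.74 [246.2, 239.4, 258.2, 281.9] 312
spacer top 0.71 [365.8, 187.1, 384.7, 233.0] 339
spacer top 0.69 [390.0, 246.5, 432.7, 274.3] 347
spacer top 0.65 [450.5, 178.0, 471.4, 221.0] 308
spacer top 0.31 [282.3, 125.0, 298.3, 227.4] 794
spacer scene 0.75 [354.5, 148.4, 373.9, 181.3] 228
spacer scene 0.71 [254.3, 205.5, 279.8, 242.0] 264
spacer scene 0.69 [209.3, 183.1, 244.2, 208.0] 335
spacer scene 0.65 [270.1, 158.3, 295.5, 189.6] 275
spacer scene 0.55 [173.1, 232.5, 192.3, 275.2] 315
light_bar top 0.78 [282.6, 123.9, 300.8, 228.8] 921
light_bar scene 0.84 [343.0, 186.4, 372.1, 283.6] 934
light_bar scene 0.51 [254.7, 209.4, 282.3, 240.5] 280
```

```bash
python3 - <<'E'
from h import *
import glob
M=lambda q,n,i:np.load(f"{q}_{n}_{i}.npy")
imgs={n:cv2.imread(f"pics/{n}0.png") for n in("top","scene")}
def init(m,z,flip):
    xs=np.argwhere(m)[:,::-1];w=ray("top",xs,z)[:,:2];c=w.mean(0);u=np.linalg.svd(w-c,full_matrices=False)[2][0]
    a=np.arctan2(u[1],u[0]); return [*c,a]
res={}
for q,b,i,j,z in(("spacer",SP,2,1,.014),("light_bar",LB,0,0,.016),("stack",ST,0,0,.012)):
    mm={"top":M(q,"top",i),"scene":M(q,"scene",j)}
    p0=init(mm["top"],z,0)
    if np.cos(p0[2])<0: p0[2]+=np.pi
    for k in(mm,{"top":mm["top"]},{"scene":mm["scene"]}):
        p,f=fit(k,b,p0); print(q,list(k),p.round(4),np.degrees(p[2]).round(2),round(f,3))
        if len(k)==2: res[q]=(p,b)
for n,im in imgs.items():
    big=cv2.resize(im,None,fx=4,fy=4,interpolation=cv2.INTER_CUBIC)
    for q,(p,b) in res.items():
        for bb in b:
            h=cv2.convexHull(((proj(n,boxpts(bb,p,0))+.5)*4-.5).astype(np.float32)).astype(int)
            cv2.polylines(big,[h],True,(255,0,255),1)
    crop=big[400:1000,560:1600] if n=="top" else big[560:1180,960:2060]
    cv2.imwrite(f"pics/{n}1.png",cv2.resize(crop,(800,int(crop.shape[0]*800/crop.shape[1]))))
E
```

```text
spacer ['top', 'scene'] [ 0.469  -0.2144  0.224 ] 12.84 0.3
spacer ['top'] [ 0.4698 -0.2134  0.2286] 13.1 0.087
spacer ['scene'] [ 0.4671 -0.2157  0.2293] 13.14 0.142
light_bar ['top', 'scene'] [ 0.5545 -0.016   6.1801] 354.09 0.227
light_bar ['top'] [ 0.5543 -0.015   6.18  ] 354.09 0.08
light_bar ['scene'] [ 0.5542 -0.0173  6.1797] 354.07 0.069
stack ['top', 'scene'] [0.5656 0.237  0.1406] 8.06 0.065
stack ['top'] [0.5672 0.2381 0.1347] 7.72 0.023Traceback (most recent call last):
  File "<stdin>", line 14, in <module>
  File "h.py", line 41, in fit
    best=minimize(cost,x0,method='Nelder-Mead',options=dict(initial_simplex=np.array([x0,np.add(x0,[st,0,0]),np.add(x0,[0,st,0]),np.add(x0,[0,0,st])]),xatol=.05,fatol=1e-4,maxiter=150))
    res = _minimize_neldermead(fun, x0, args, callback, bounds=bounds,
                               **options)
    fxr = func(xr)
    fx = function(np.copy(x), *(wrapper_args + args))
  File "h.py", line 36, in cost
    for n,(a,m) in rois.items(): t+=abs(render(n,boxes,p,z0,a,m.shape)-m).sum()/m.sum()
                                        ~~~~~~^^^^^^^^^^^^^^^^^^^^^^^^
  File "h.py", line 25, in render
    q=(proj(n,boxpts(b,p,z0))-ofs+0.5)*4-0.5
       ~~~~^^^^^^^^^^^^^^^^^^
  File "h.py", line 5, in proj
    c=camera_info(n); X=np.atleast_2d(X); P=X@c['R'].T+c['t']; s=P[:,:2]/P[:,2:]
ValueError: time passes only in moves, steps and waits
```

```bash
sed -i 's/^from scipy.optimize.*/&\n_ci=camera_info; _C={n:_ci(n) for n in ("top","scene")}\ncamera_info=lambda n:_C[n]/' h.py
cat >> h.py <<'E'
def overlay(n,im,items,crop,out,f=4):
    big=cv2.resize(im,None,fx=f,fy=f,interpolation=cv2.INTER_CUBIC)
    for p,b,z0 in items:
        for bb in b:
            h=cv2.convexHull(((proj(n,boxpts(bb,p,z0))+.5)*f-.5).astype(np.float32)).astype(int)
            cv2.polylines(big,[h],True,(255,0,255),1)
    x0,y0,x1,y1=[int(v*f) for v in crop]; c=big[y0:y1,x0:x1]
    k=min(800/c.shape[1],600/c.shape[0],1); cv2.imwrite(out,cv2.resize(c,None,fx=k,fy=k))
E
python3 - <<'E'
from h import *
it=[((.469,-.2144,.224),SP,0),((.5545,-.016,6.1801),LB,0),((.5656,.237,.1406),ST,0)]
overlay("top",cv2.imread("pics/top0.png"),it,(140,100,400,250),"pics/top1.png")
overlay("scene",cv2.imread("pics/scene0.png"),it,(240,150,520,290),"pics/scene1.png")
E
```

```text
(no output)
```

View pics/top1.png

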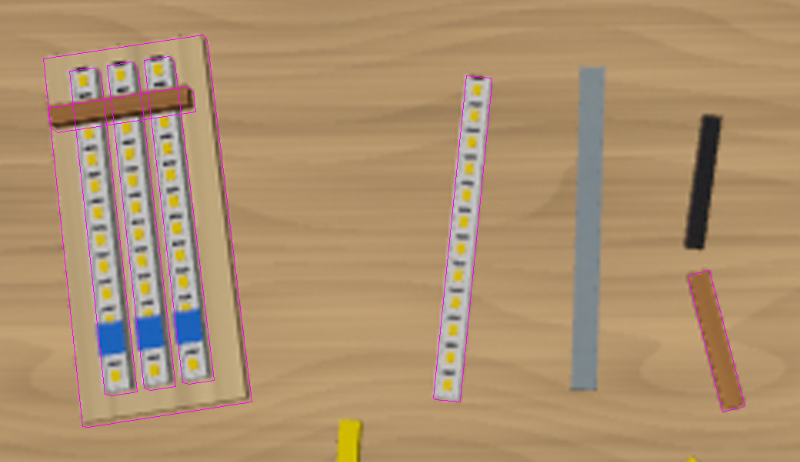

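View pics/scene1.png

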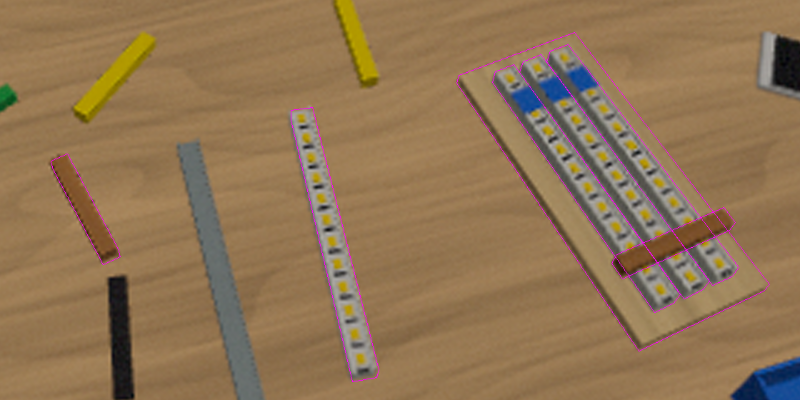

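```bash
python3 - <<'E'
from h import *
for n in("top","scene"):
    im=cv2.imread(f"pics/{n}0.png"); hsv=cv2.cvtColor(im,cv2.COLOR_BGR2HSV)
    m=((hsv[...,0]>95)&(hsv[...,0]<125)&(hsv[...,1]>140)&(hsv[...,2]>90)).astype(np.uint8)
    roi=(160,195,215,232) if n=="top" else (405,165,460,200)
    mm=np.zeros_like(m); x0,y0,x1,y1=roi; mm[y0:y1,x0:x1]=m[y0:y1,x0:x1]
    k,l,s,c=cv2.connectedComponentsWithStats(mm)
    for i in range(1,k):
        if s[i,4]>20: print(n,s[i],c[i].round(1),ray(n,c[i],.028).round(4))
    for p in((.5656,.237,.1406),(.5672,.2381,.1347)):
      R=np.array([[np.cos(p[2]),-np.sin(p[2])],[np.sin(p[2]),np.cos(p[2])]])
      print(n,[ (R@[-.09,y]+p[:2]).round(4).tolist() for y in(.03,0,-.03)])
    # fitted stick brown
    m=((hsv[...,0]<14)&(hsv[...,1]>130)&(hsv[...,2]>40)&(hsv[...,2]<190)).astype(np.uint8)
    roi=(150,115,212,150) if n=="top" else (445,215,505,255)
    mm=np.zeros_like(m); x0,y0,x1,y1=roi; mm[y0:y1,x0:x1]=m[y0:y1,x0:x1]
    print(mm.sum())
    box=[(.09,0,.016,.11,.028,.042)]
    print(n,"stick fit",fit({n:mm},box,(.566,.2375,.138)))
    bt=[(-.09,y,.026,.02,.0279,.028) for y in (-.03,0,.03)]
E
```

```text
top [197 201   9  11  83] [200.7 205.9] [[0.4826 0.196  0.028 ]]
top [184 203   9  11  82] [188.1 207.8] [[0.4786 0.226  0.028 ]]
top [172 205   9  11  82] [175.6 209.7] [[0.4744 0.2556 0.028 ]]
top [[0.4723, 0.2541], [0.4765, 0.2244], [0.4807, 0.1947]]
top [[0.474, 0.2557], [0.478, 0.226], [0.482, 0.1963]]
17
top stick fit (array([ 0.55764044,  0.34977301, -1.88644502]), np.float64(1.0))
scene [439 173  10   9  49] [443.2 177.1] [[0.4716 0.253  0.028 ]]
scene [429 177  11   9  56] [433.8 180.8] [[0.4761 0.2237 0.028 ]]
scene [419 181  11   8  55] [424.  184.6] [[0.4802 0.194  0.028 ]]
scene [[0.4723, 0.2541], [0.4765, 0.2244], [0.4807, 0.1947]]
scene [[0.474, 0.2557], [0.478, 0.226], [0.482, 0.1963]]
32
scene stick fit (array([0.56997919, 0.22348693, 0.27629916]), np.float64(10.30906862745098))
```

```bash
python3 -m jog '0.5 0.0315 0.0287 -0.01 -0.007; 0.5 0.0315 0.0287 -0.01 -0.007; 0.5 0.0315 0.0287 -0.01 -0.007; 0.5 0.0315 0.0287 -0.01 -0.007; 0.5 0.0315 0.0287 -0.01 -0.007; 0.5 0.0315 0.0287 -0.01 -0.007; 0.5 0.0315 0.0287 -0.01 -0.007; 0.5 0.0315 0.0287 -0.01 -0.007; 0.5 0.0315 0.0287 -0.01 -0.007; 0.5 0.0315 0.0287 -0.01 -0.007'
cat >> h.py <<'E'
def st():
    s=state();R=np.array(s['tcp_rot']);print('t',round(s['t'],2),'pos',np.round(s['tool_pos'],4),'jaw yaw',round(np.degrees(np.arctan2(R[1,0],R[0,0])),2),'tilt',R[:2,2].round(4),'w',round(s['width'],4),'F',np.round(s['wrist_force'],1),'q',np.round(s['joints'],1))
E
python3 -c "from h import *;st()"
```

```text
t: 1.5
tool_pos: [0.4698, -0.2136, 0.1074]
tcp_rot: [[0.225, -0.974, 0.0], [-0.974, -0.225, -0.0], [0.0, -0.0, -1.0]]
wrist_force: [0.6, -0.3, 0.1]
width: 0.0431
t 1.5 pos [ 0.4698 -0.2136  0.1074] jaw yaw -77.02 tilt [ 0.0005 -0.0002] w 0.0431 F [ 0.6 -0.3  0.1] q [-24.5  15.9 -12.9  61.2  -0.  142.6]
```

```bash
python3 -m jog '0.5 -0.001 -0.001 -0.02 0; 0.5 0 0 -0.02 0; 0.5 0 0 -0.02 0; 0.5 0 0 -0.02 0; 0.5 0 0 -0.01 0; 0.5 0 0 -0.008 0; 0.5 0 0 -0.005 0; 0.5 0 0 0 0; 0 0 0 0 0; 0 0 0 0 0'
python3 -m jog '0 0 0 0 0; 0 0 0 0 0; 0 0 0 0 0; 0 0 0 0 0; 0 0 0 0.01 0; 0 0 0 0.03 0; 0 0 0 0.03 0; 0 0 0 0.02 0; 0 0 0 0 0; 0 0 0 0 0'
python3 - <<'E'
from h import *
st()
for n in("top","scene"):
    im=read_camera(n); cv2.imwrite(f"pics/{n}2.png",im)
E
```

```text
t: 2.5
tool_pos: [0.468, -0.2163, 0.0052]
tcp_rot: [[0.225, -0.974, 0.001], [-0.974, -0.225, -0.0], [0.001, -0.001, -1.0]]
wrist_force: [0.2, 1.0, -0.5]
width: 0.0143
t: 3.5
tool_pos: [0.4678, -0.2161, 0.0952]
tcp_rot: [[0.225, -0.974, 0.001], [-0.974, -0.225, -0.0], [0.001, -0.001, -1.0]]
wrist_force: [-0.2, 0.7, -0.8]
width: 0.0005
t 3.5 pos [ 0.4678 -0.2161  0.0952] jaw yaw -77.01 tilt [ 0.0011 -0.0004] w 0.0005 F [-0.2  0.7 -0.8] q [-24.8  16.3 -14.2  59.4   0.  142.2]
```

View pics/scene2.png

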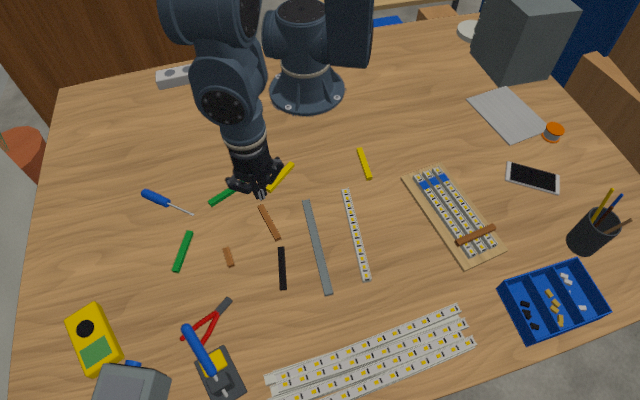

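View pics/top2.png

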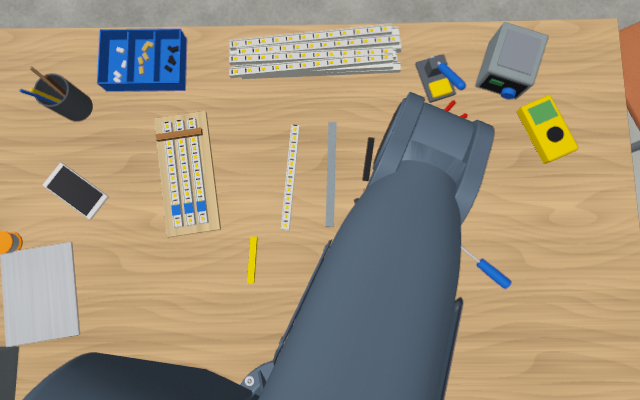

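```bash
python3 - <<'E'
from h import *
im=cv2.imread("pics/scene2.png")
print(proj("scene",[[.4678,-.2161,.0952],[.4678,-.2161,.005],[.4678,-.2161,.014]]))
overlay("scene",im,[((.4665,-.2160,.2268),SP,0),((.4678,-.2161,0),[(0,0,.002,.002,0,.095)],0)],(200,130,330,260),"pics/s2.png",6)
hsv=cv2.cvtColor(im,cv2.COLOR_BGR2HSV); print(hsv[222,268],hsv[215,265],hsv[230,280])
E
```

```text
[[263.30364591 202.4680009 ]
 [268.65306414 222.58654877]
 [268.15615772 220.72302235]]
[ 14 170 132] [ 14 167 134] [ 17 117 165]
```

View pics/s2.png

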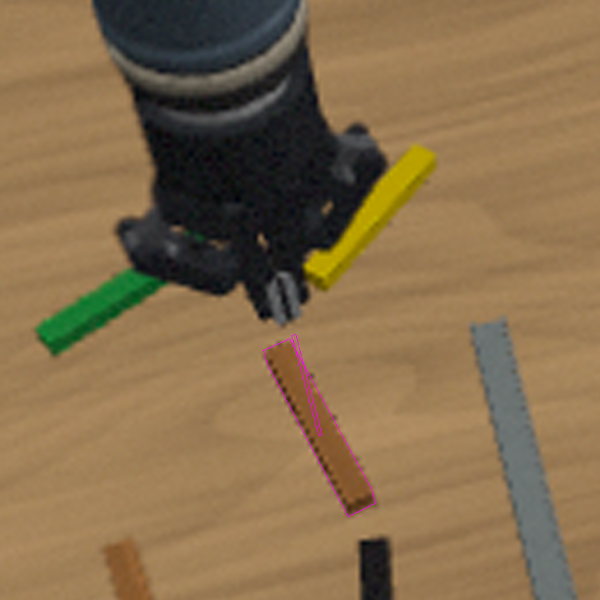

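```bash
python3 - <<'E'
from h import *
im=cv2.imread("pics/scene2.png")
big=cv2.resize(im[170:215,235:295],None,fx=12,fy=12,interpolation=cv2.INTER_CUBIC)
big=np.clip(big.astype(float)*1.8,0,255).astype(np.uint8)
R=np.array(state()['tcp_rot']);o=np.array([.4678,-.2161,.0952])
for d in (0,.01,.019,.03):
    q=(proj("scene",o-R[:,2]*d)[0]-[235,170]+.5)*12
    cv2.circle(big,tuple(int(v) for v in q),4,(0,0,255) if d==0 else (0,255,0),-1)
cv2.imwrite("pics/s3.png",big)
E
```

```text
(no output)
```

View pics/s3.png

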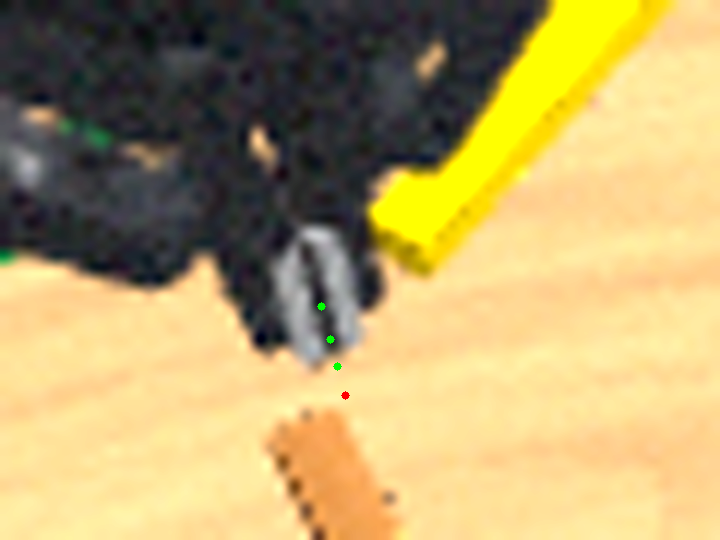

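```bash
python3 - <<'E'
from h import *
a=np.radians(-73);o=np.array([.1538,-.502,.2075]);j=np.array([np.cos(a),np.sin(a),0])
for n,r in(("top",(510,340,640,400)),("scene",(40,30,150,120))):
    im=cv2.imread(f"pics/{n}0.png");x0,y0,x1,y1=r
    big=cv2.resize(im[y0:y1,x0:x1],None,fx=6,fy=6,interpolation=cv2.INTER_CUBIC)
    big=np.clip(big.astype(float)*1.8,0,255).astype(np.uint8)
    for d,c in((0,(0,0,255)),(.013,(0,255,0)),(.032,(255,255,0))):
        for s in(-.0425,0,.0425):
            q=(proj(n,o+[0,0,d]+j*s)[0]-[x0,y0]+.5)*6
            cv2.circle(big,tuple(int(v) for v in q),4,c,-1)
    cv2.imwrite(f"pics/{n}3.png",big)
E
```

```text
(no output)
```

View pics/top3.png

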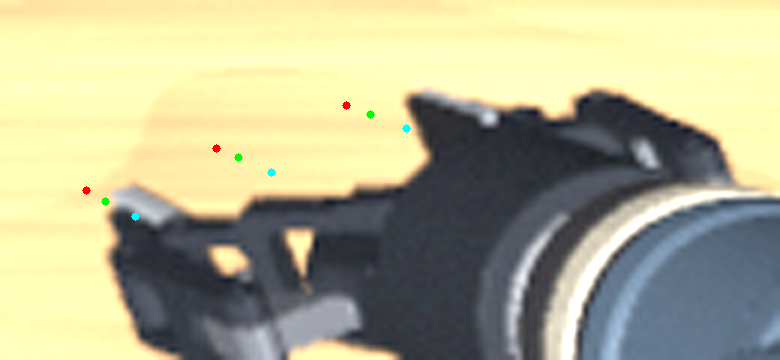

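View pics/scene3.png

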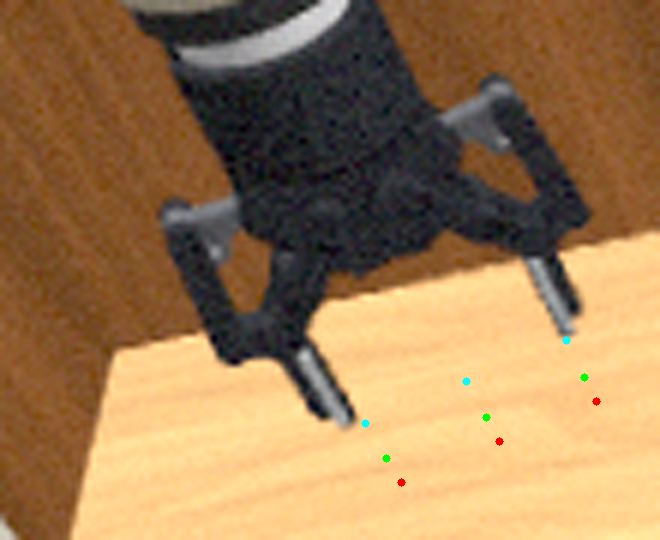

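```bash
python3 - <<'E'
from h import *
from scipy.optimize import least_squares
# tip observations (pixel), near edge of pad tips
a0=np.radians(-73);o0=np.array([.1536,-.502,.2073]);a2=np.radians(-77);o2=np.array([.4678,-.2161,.0952])
obs=[("scene",o0,a0,np.array([348/6+40-.5,422/6+30-.5]),-1,1),("scene",o0,a0,np.array([568/6+40-.5,335/6+30-.5]),1,1),
("top",o0,a0,np.array([120/6+510-.5,188/6+340-.5]),1,0),("top",o0,a0,np.array([412/6+510-.5,95/6+340-.5]),-1,0)]
for n,o,a,px,s,e in obs+[("scene",o2,a2,np.array([318/12+235-.5,360/12+170-.5]),0,1)]:
    j=np.array([np.cos(a),np.sin(a),0]);w=np.array([-j[1],j[0],0])
    # jaw lateral sides: world -y (yaw -73) ; solve d and jaw pos given near edge w=+11mm
    for ww in(0,.011):
        f=lambda v:proj(n,o+j*v[0]+w*ww+[0,0,v[1]])[0]-px
        r=least_squares(f,[0,.01]);print(n,ww,'jaw',r.x[0].round(4),'up',r.x[1].round(4))
E
```

```text
scene 0 jaw 0.0481 up 0.0357
scene 0.011 jaw 0.0469 up 0.0429
scene 0 jaw -0.0441 up 0.0342
scene 0.011 jaw -0.0441 up 0.0415
top 0 jaw -0.0345 up 0.0061
top 0.011 jaw -0.0457 up 0.0373
top 0 jaw 0.0592 up 0.008
top 0.011 jaw 0.0445 up 0.0391
scene 0 jaw 0.0034 up 0.0145
scene 0.011 jaw 0.0055 up 0.03
```

```bash
python3 -m jog '0.5 0 0.001 0 0; 0.5 0 0 0 0; 0.5 0 0 -0.02 0; 0.5 0 0 -0.02 0; 0.5 0 0 -0.02 0; 0.5 0 0 -0.02 0; 0.5 0 0 -0.01 0; 0.5 0 0 -0.005 0; 0.5 0 0 -0.005 0; 0.5 0 0 0 0'
python3 - <<'E'
from h import *
st()
im=read_camera("scene"); cv2.imwrite("pics/scene4.png",cv2.resize(im[150:270,190:350],None,fx=5,fy=5,interpolation=cv2.INTER_CUBIC))
E
```

```text
t: 4.6
tool_pos: [0.4676, -0.215, -0.0055]
tcp_rot: [[0.225, -0.974, -0.0], [-0.974, -0.225, 0.0], [-0.0, 0.0, -1.0]]
wrist_force: [-0.0, -0.2, 0.5]
width: 0.0425
t 4.6 pos [ 0.4676 -0.215  -0.0055] jaw yaw -77.0 tilt [-0.      0.0001] w 0.0425 F [-0.  -0.2  0.5] q [-24.7  22.2 -22.6  45.2   0.  142.3]
```

View pics/scene4.png

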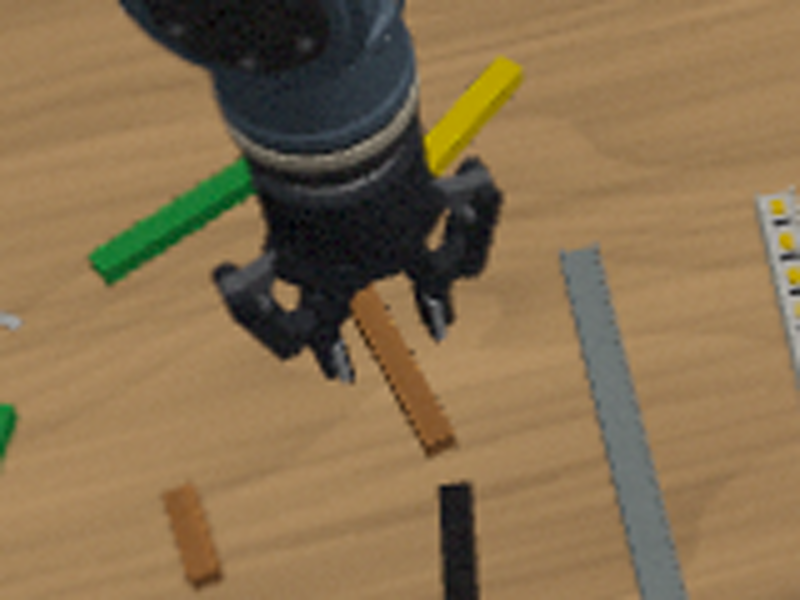

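```bash
python3 - <<'E'
from h import *
from scipy.optimize import least_squares
a=np.radians(-77);o=np.array([.4676,-.215,-.0055]);j=np.array([np.cos(a),np.sin(a),0]);w=np.array([-j[1],j[0],0])
for px in((348,380),(441,338)):
  p=np.array(px)/5+[190,150]-.5
  for ww in(0,.011):
    r=least_squares(lambda v:proj("scene",o+j*v[0]+w*ww+[0,0,v[1]])[0]-p,[0,.01]).x;print(ww,r.round(4))
E
```

```text
0 [0.0262 0.0167]
0.011 [0.0278 0.0344]
0 [-0.0246  0.0166]
0.011 [-0.0219  0.0343]
```

```bash
python3 -m jog '0.5 0 0 -0.0025 0; 0.5 0 0 -0.0025 0; 0.5 0 0 -0.0025 0; 0 0 0 0 0; 0 0 0 0 0; 0 0 0 0 0; 0 0 0 0 0; 0 0 0 0 0; 0 0 0 0 0; 0 0 0 0 0'
python3 - <<'E'
from h import *
st()
im=read_camera("scene"); cv2.imwrite("pics/scene5.png",cv2.resize(im[150:270,190:350],None,fx=5,fy=5,interpolation=cv2.INTER_CUBIC))
E
```

```text
t: 5.65
tool_pos: [0.4675, -0.215, -0.0128]
tcp_rot: [[0.225, -0.974, 0.0], [-0.974, -0.225, 0.0], [-0.0, -0.0, -1.0]]
wrist_force: [-1.4, 0.8, 5.0]
width: 0.0131
t 5.65 pos [ 0.4675 -0.215  -0.0128] jaw yaw -77.01 tilt [0.0001 0.    ] w 0.0131 F [-1.4  0.8  5. ] q [-24.7  22.7 -23.2  44.2   0.  142.3]
```

View pics/scene5.png

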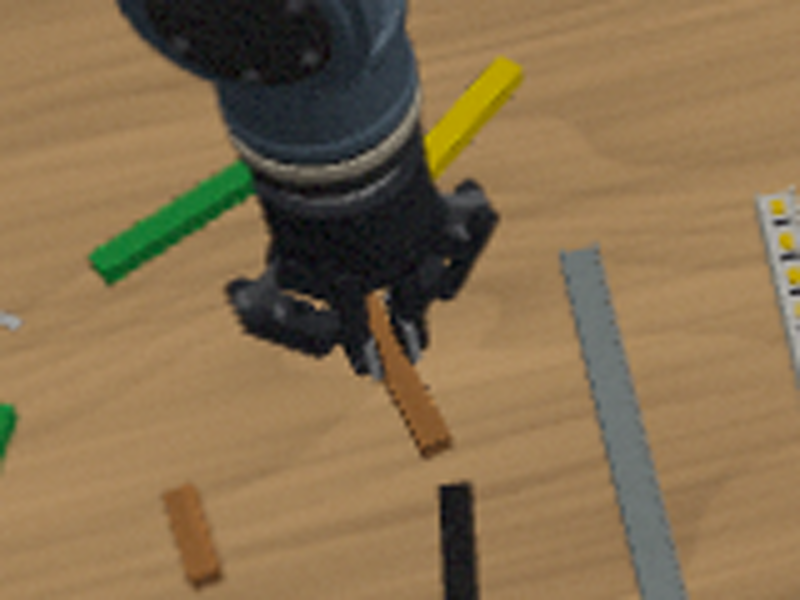

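```bash
python3 -m jog '0.5 0 0 0 0; 0.5 0 0 0 0; 0.5 0 0 0 0; 0.5 0 0 -0.002 0; 0.5 0 0 -0.002 0; 0.5 0 0 -0.002 0; 0.5 0 0 -0.001 0; 0 0 0 0 0; 0 0 0 0 0; 0 0 0 0 0'
python3 -m jog '0 0 0 0 0; 0 0 0 0 0; 0 0 0 0 0; 0 0 0 0 0; 0 0 0 0 0; 0 0 0 0 0; 0 0 0 0 0; 0 0 0 0 0; 0 0 0 0 0; 0 0 0 0 0'
python3 - <<'E'
from h import *
st()
im=read_camera("scene"); cv2.imwrite("pics/scene6.png",cv2.resize(im[150:270,190:350],None,fx=5,fy=5,interpolation=cv2.INTER_CUBIC))
E
```

```text
t: 6.7
tool_pos: [0.4677, -0.2151, -0.0197]
tcp_rot: [[0.225, -0.974, 0.0], [-0.974, -0.225, -0.0], [0.0, -0.0, -1.0]]
wrist_force: [-1.0, 0.0, 2.1]
width: 0.0141
t: 7.7
tool_pos: [0.4676, -0.2151, -0.0197]
tcp_rot: [[0.225, -0.974, 0.0], [-0.974, -0.225, -0.0], [0.0, -0.0, -1.0]]
wrist_force: [-0.5, -0.1, 5.7]
width: 0.0142
t 7.7 pos [ 0.4676 -0.2151 -0.0197] jaw yaw -77.01 tilt [ 0.0002 -0.    ] w 0.0142 F [-0.5 -0.1  5.7] q [-24.7  23.2 -23.6  43.2   0.  142.3]
```

View pics/scene6.png

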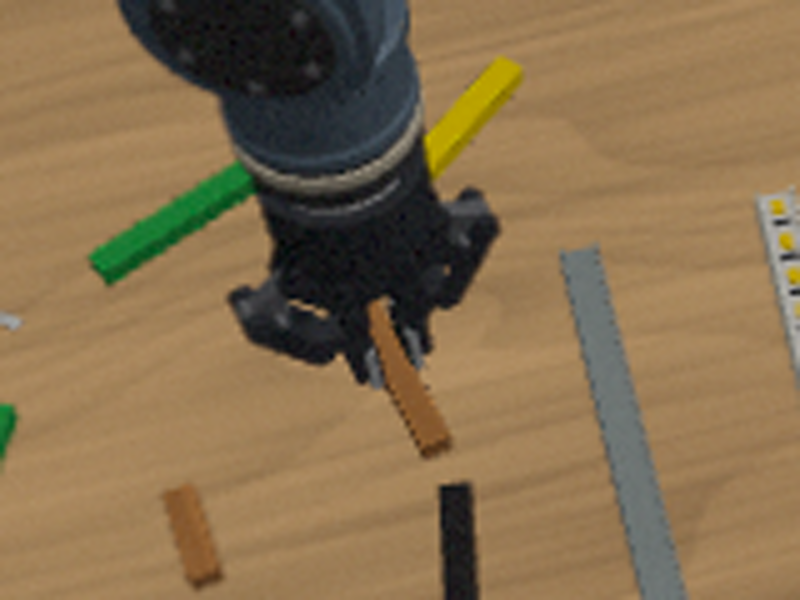

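```bash
python3 -m jog '0 0 0 0.003 0; 0 0 0 0.005 0; 0 0 0 0.008 0; 0 0 0 0.014 0; 0 0 0 0.02 0; 0 0 0 0.02 0; 0 0 0 0.015 0; 0 0 0 0.005 0; 0 0 0 0 0; 0 0 0 0 0'
python3 - <<'E'
from h import *
st()
im=read_camera("scene"); cv2.imwrite("pics/scene7f.png",im); cv2.imwrite("pics/scene7.png",cv2.resize(im[150:270,190:350],None,fx=5,fy=5,interpolation=cv2.INTER_CUBIC))
E
```

```text
t: 8.75
tool_pos: [0.4672, -0.2148, 0.0696]
tcp_rot: [[0.225, -0.974, -0.001], [-0.974, -0.225, 0.0], [-0.0, 0.0, -1.0]]
wrist_force: [-0.9, 0.2, -0.2]
width: 0.0142
t 8.75 pos [ 0.4672 -0.2148  0.0696] jaw yaw -77.01 tilt [-0.0006  0.0004] w 0.0142 F [-0.9  0.2 -0.2] q [-24.7  17.6 -16.6  55.9   0.  142.3]
```

View pics/scene7.png

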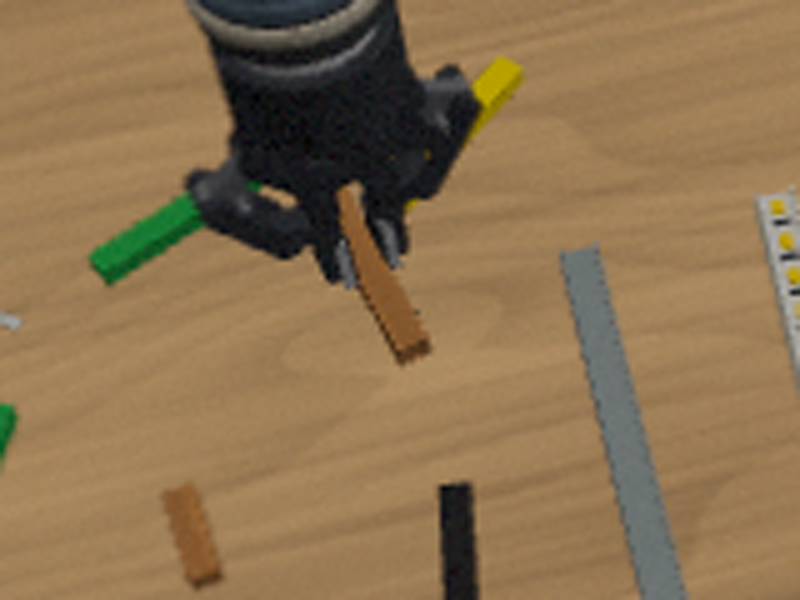

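```bash
python3 -m jog '0 0.0005 0.022 0 0.074; 0 0.0005 0.022 0 0.074; 0 0.0005 0.022 0 0.074; 0 0.0005 0.022 0 0.074; 0 0.0005 0.022 0 0.074; 0 0.0005 0.022 0 0.074; 0 0.0005 0.022 0 0.074; 0 0.0005 0.022 0 0.074; 0 0.0005 0.022 0 0.074; 0 0.0005 0.022 0 0.074'
python3 -m jog '0 0.0005 0.024 0 0.082; 0 0.0005 0.024 0 0.082; 0 0.0005 0.024 0 0.082; 0 0.0005 0.024 0 0.082; 0 0.0005 0.024 0 0.082; 0 0.0005 0.024 0 0.082; 0 0.0005 0.024 0 0.082; 0 0.0005 0.024 0 0.082; 0 0.0005 0.024 0 0.082; 0 0 0 0 0'
python3 - <<'E'
from h import *
st()
for n in("top","scene"):
    im=read_camera(n); cv2.imwrite(f"pics/{n}8f.png",im)
im=cv2.imread("pics/scene8f.png");cv2.imwrite("pics/scene8.png",cv2.resize(im[130:290,370:530],None,fx=3.7,fy=3.7,interpolation=cv2.INTER_CUBIC))
im=cv2.imread("pics/top8f.png");cv2.imwrite("pics/top8.png",cv2.resize(im[100:260,130:290],None,fx=3.7,fy=3.7,interpolation=cv2.INTER_CUBIC))
E
```

```text
t: 9.8
tool_pos: [0.4719, 0.0059, 0.0693]
tcp_rot: [[0.825, -0.565, -0.002], [-0.565, -0.825, 0.0], [-0.001, 0.001, -1.0]]
wrist_force: [0.2, -0.6, -0.4]
width: 0.0144
t: 10.8
tool_pos: [0.4768, 0.2232, 0.0691]
tcp_rot: [[0.99, 0.138, -0.001], [0.138, -0.99, 0.0], [-0.001, -0.0, -1.0]]
wrist_force: [0.8, 0.3, -1.1]
width: 0.0144
t 10.8 pos [0.4768 0.2232 0.0691] jaw yaw 7.95 tilt [-0.0009  0.0002] w 0.0144 F [ 0.8  0.3 -1.1] q [ 25.1  18.7 -15.   56.4   0.  107.1]
```

View pics/scene8.png

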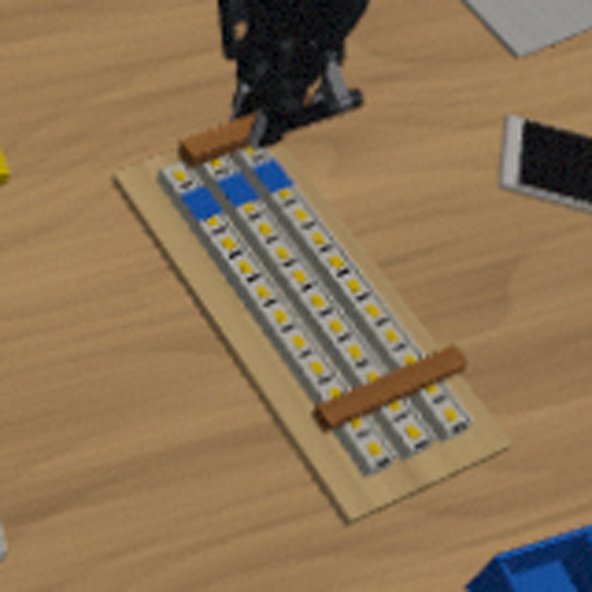

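View pics/top8.png

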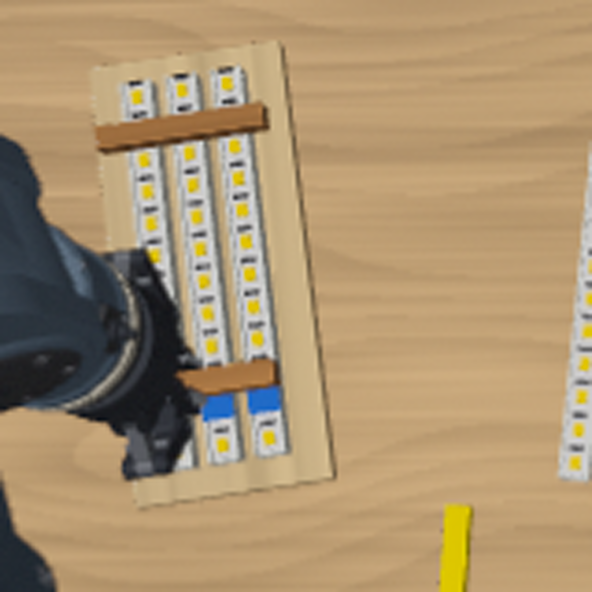

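```bash
python3 -m jog '0 0.0005 0.0008 -0.01 0; 0 0 0 -0.012 0; 0 0 0 -0.012 0; 0 0 0 -0.01 0; 0 0 0 -0.006 0; 0 0 0 -0.004 0; 0 0 0 -0.003 0; 0 0 0 -0.001 0; 0 0 0 0 0; 0 0 0 0 0'
python3 - <<'E'
from h import *
st()
p=(.4773,.2248,np.radians(8))
B=[(0,0,.016,.11,0,.014)]
for n in("top","scene"):
    im=read_camera(n); cv2.imwrite(f"pics/{n}9f.png",im)
    d=(.0012,.0012) if n=="top" else (-.0012,-.0012)
    overlay(n,im,[((p[0]+d[0],p[1]+d[1],p[2]),B,.0295)],(150,180,240,240) if n=="top" else (400,150,490,210),f"pics/{n}9.png",8)
E
```

```text
t: 11.9
tool_pos: [0.4777, 0.2219, 0.0124]
tcp_rot: [[0.991, 0.134, 0.0], [0.134, -0.991, 0.0], [0.0, -0.0, -1.0]]
wrist_force: [0.0, 1.0, -0.1]
width: 0.0145
t 11.9 pos [0.4777 0.2219 0.0124] jaw yaw 7.68 tilt [0.0004 0.0002] w 0.0145 F [ 0.   1.  -0.1] q [ 24.9  21.9 -19.7  48.4   0.  107.2]
```

View pics/scene9.png

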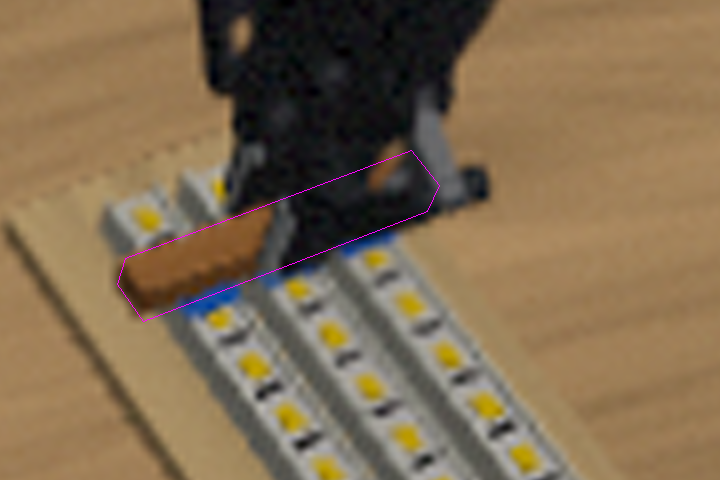

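View pics/top9.png

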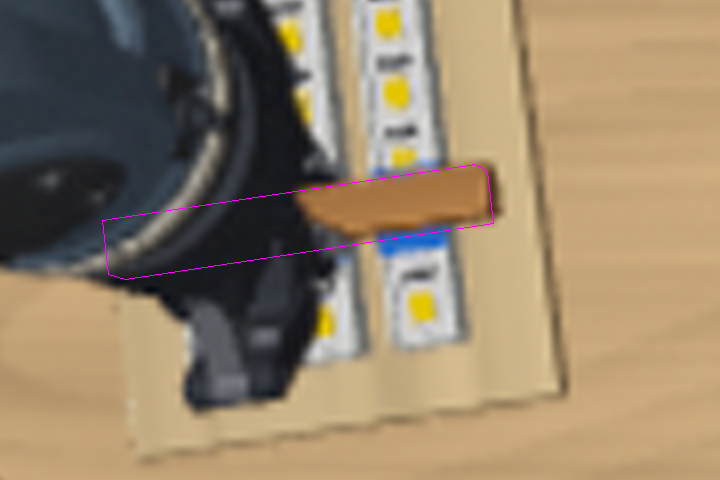

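```bash
python3 -m jog '0 0 0.0003 -0.001 0.005; 0 0 0 -0.001 0; 0 0 0 -0.001 0; 0 0 0 -0.001 0; 0 0 0 0 0; 0 0 0 0 0; 0 0 0 0 0; 0 0 0 0 0; 0 0 0 0 0; 0 0 0 0 0'
python3 - <<'E'
from h import *
st()
im=read_camera("scene"); cv2.imwrite("pics/scene10.png",cv2.resize(im[150:210,400:490],None,fx=8,fy=8,interpolation=cv2.INTER_CUBIC))
E
```

```text
t: 13.0
tool_pos: [0.4775, 0.2221, 0.0083]
tcp_rot: [[0.99, 0.139, -0.0], [0.139, -0.99, 0.0], [-0.0, -0.0, -1.0]]
wrist_force: [-2.2, -0.4, 5.2]
width: 0.0141
t 13.0 pos [0.4775 0.2221 0.0083] jaw yaw 7.96 tilt [-0.      0.0001] w 0.0141 F [-2.2 -0.4  5.2] q [ 24.9  22.2 -20.   47.8   0.  107. ]
```

View pics/scene10.png

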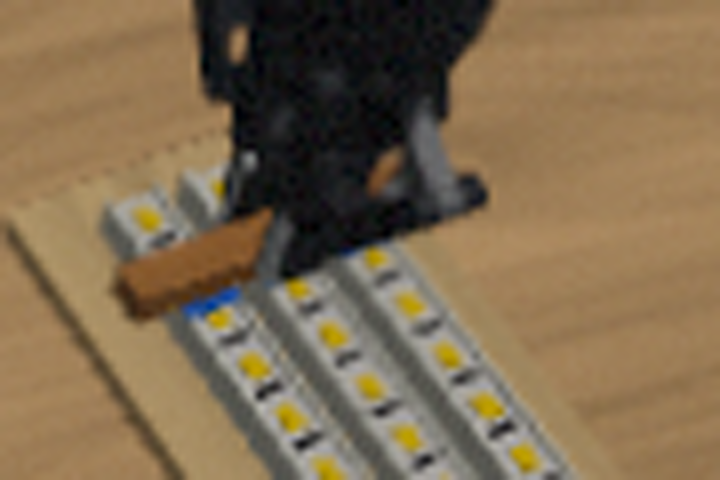

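```bash
python3 -m jog '0.1 0 0 0 0; 0.2 0 0 0 0; 0.3 0 0 0 0; 0.45 0 0 0 0; 0.5 0 0 0 0; 0.5 0 0 0.005 0; 0.5 0 0 0.01 0; 0.5 0 0 0.03 0; 0.5 0 0 0.035 0; 0.5 0 0 0.02 0'
python3 -m jog '0.5 0.01 -0.03 0 0.05; 0.5 0.01 -0.03 0 0.13; 0.5 0.01 -0.03 0 0.13; 0.5 0.01 -0.03 0 0.13; 0.5 0.01 -0.03 0 0.13; 0.5 0.01 -0.03 0 0.13; 0.5 0.01 -0.025 0 0.13; 0.5 0.005 -0.02 0 0.13; 0.5 0 -0.01 0 0.13; 0.5 0 0 0 0.13'
python3 - <<'E'
from h import *
st()
p=(.4773,.2248,np.radians(8))
B=[(0,0,.016,.11,0,.014)]
for n in("top","scene"):
    im=read_camera(n); cv2.imwrite(f"pics/{n}11f.png",im)
    d=(.0012,.0012) if n=="top" else (-.0012,-.0012)
    overlay(n,im,[((p[0]+d[0],p[1]+d[1],p[2]),B,.028)],(150,180,240,240) if n=="top" else (400,150,490,210),f"pics/{n}11.png",8)
E
```

```text
t: 14.05
tool_pos: [0.4784, 0.2226, 0.1114]
tcp_rot: [[0.99, 0.139, 0.003], [0.139, -0.99, 0.001], [0.003, -0.001, -1.0]]
wrist_force: [-0.2, -0.6, -0.2]
width: 0.0425
t: 15.05
tool_pos: [0.5528, -0.0144, 0.1089]
tcp_rot: [[0.207, 0.978, 0.001], [0.978, -0.207, -0.0], [-0.0, 0.001, -1.0]]
wrist_force: [0.2, -0.1, 0.6]
width: 0.0429
t 15.05 pos [ 0.5528 -0.0144  0.1089] jaw yaw 78.06 tilt [ 0.0007 -0.0004] w 0.0429 F [ 0.2 -0.1  0.6] q [-1.5 19.2 -7.8 63.  -0.  10.5]
```

View pics/scene11.png

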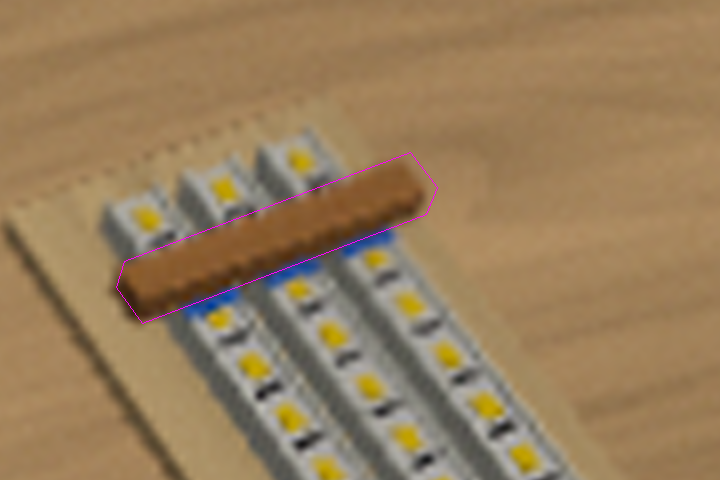

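View pics/top11.png

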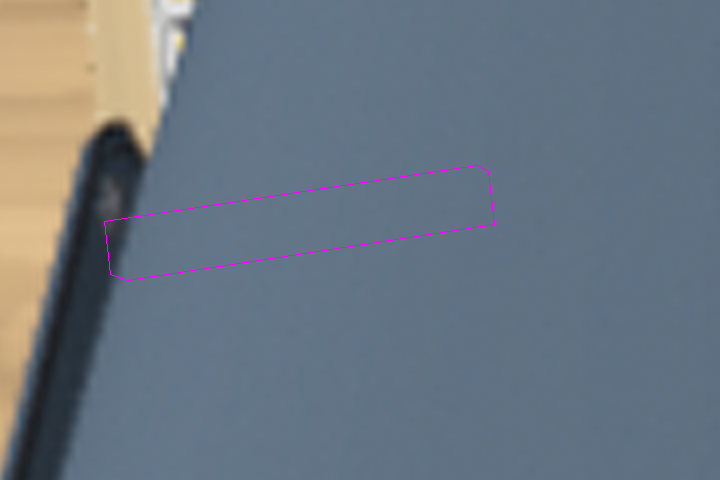

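View pics/top11f.png

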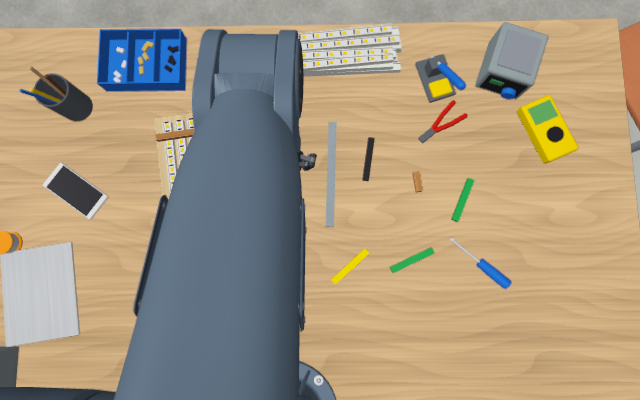

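```bash
cat >> h.py <<'E'
def brown(im,roi):
    hsv=cv2.cvtColor(im,cv2.COLOR_BGR2HSV); m=(hsv[...,0]<=16)&(hsv[...,1]>140)&(hsv[...,2]<175)
    z=np.zeros_like(m);x0,y0,x1,y1=roi;z[y0:y1,x0:x1]=m[y0:y1,x0:x1]
    k,l,s,c=cv2.connectedComponentsWithStats(z.astype(np.uint8)); i=1+np.argmax(s[1:,4]); return l==i
E
python3 - <<'E'
from h import *
im=cv2.imread("pics/scene11f.png")
B=[(0,0,.016,.11,0,.014)]
a=brown(im,(400,160,470,200));b=brown(im,(440,210,510,255));print(a.sum(),b.sum())
pa,fa=fit({"scene":a},B,(.476,.2236,.14),.028); pb,fb=fit({"scene":b},B,(.654,.2486,.14),.028)
print(pa,fa,pb,fb,np.degrees([pa[2],pb[2]]))
d=pb[:2]-pa[:2];print(np.linalg.norm(d),np.degrees(np.arctan2(d[1],d[0])))
E
```

```text
262 285
[0.47627415 0.22038016 0.17245549] 0.2560395150426583 [0.65434492 0.24934473 0.17334549] 0.30447884416924664 [9.8809719 9.9319652]
0.18041104631828533 9.238684791150538
```

```bash
python3 -m jog '0.5 0.0015 -0.0016 -0.01 0.05; 0.5 0 0 -0.02 0.055; 0.5 0 0 -0.02 0; 0.5 0 0 -0.02 0; 0.5 0 0 -0.01 0; 0.5 0 0 -0.01 0; 0.5 0 0 0 0; 0.5 0 0 0 0; 0.5 0 0 0 0; 0.5 0 0 0 0'
python3 - <<'E'
from h import *
st()
im=read_camera("scene"); cv2.imwrite("pics/scene12f.png",im); cv2.imwrite("pics/scene12.png",cv2.resize(im[150:290,290:450],None,fx=4,fy=4,interpolation=cv2.INTER_CUBIC))
E
```

```text
t: 16.15
tool_pos: [0.5546, -0.0145, 0.0188]
tcp_rot: [[0.107, 0.994, 0.001], [0.994, -0.107, -0.0], [0.0, 0.001, -1.0]]
wrist_force: [0.5, 0.1, 1.0]
width: 0.043
t 16.15 pos [ 0.5546 -0.0145  0.0188] jaw yaw 83.87 tilt [ 0.0012 -0.0001] w 0.043 F [0.5 0.1 1. ] q [ -1.5  23.8 -15.3  50.8  -0.    4.6]
```

View pics/scene12.png

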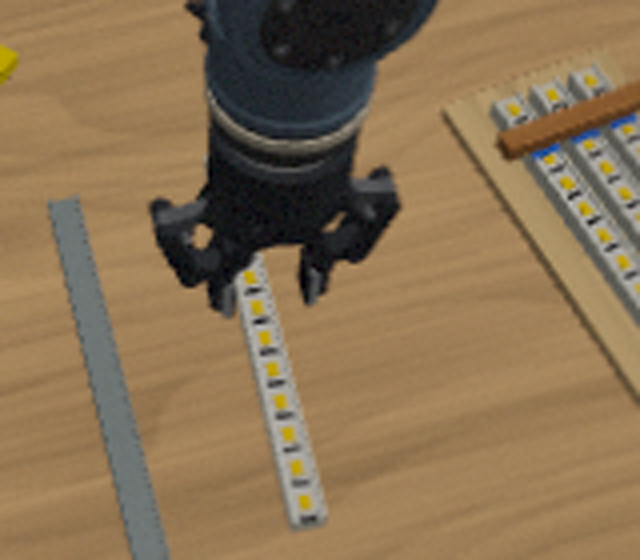

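```bash
python3 -m jog '0.5 0 -0.002 -0.006 0.004; 0.5 0 0 -0.01 0; 0.5 0 0 -0.008 0; 0.5 0 0 -0.006 0; 0.5 0 0 -0.004 0; 0.5 0 0 -0.002 0; 0.5 0 0 0 0; 0.5 0 0 0 0; 0 0 0 0 0; 0 0 0 0 0'
python3 -m jog '0 0 0 0 0; 0 0 0 0 0; 0 0 0 0 0; 0 0 0 0 0; 0 0 0 0 0; 0 0 0 0 0; 0 0 0 0 0; 0 0 0 0 0; 0 0 0 0 0; 0 0 0 0 0'
python3 - <<'E'
from h import *
st()
im=read_camera("scene"); cv2.imwrite("pics/scene13f.png",im); cv2.imwrite("pics/scene13.png",cv2.resize(im[150:290,290:450],None,fx=4,fy=4,interpolation=cv2.INTER_CUBIC))
E
```

```text
t: 17.2
tool_pos: [0.5544, -0.0164, -0.0173]
tcp_rot: [[0.103, 0.995, 0.001], [0.995, -0.103, 0.0], [0.0, 0.001, -1.0]]
wrist_force: [0.7, 0.8, 1.6]
width: 0.0182
t: 18.2
tool_pos: [0.5544, -0.0165, -0.0174]
tcp_rot: [[0.103, 0.995, 0.001], [0.995, -0.103, -0.0], [0.0, 0.001, -1.0]]
wrist_force: [-2.3, 0.7, 6.2]
width: 0.0179
t 18.2 pos [ 0.5544 -0.0165 -0.0174] jaw yaw 84.11 tilt [ 0.0009 -0.    ] w 0.0179 F [-2.3  0.7  6.2] q [ -1.7  26.1 -17.9  46.   -0.    4.2]
```

View pics/scene13.png

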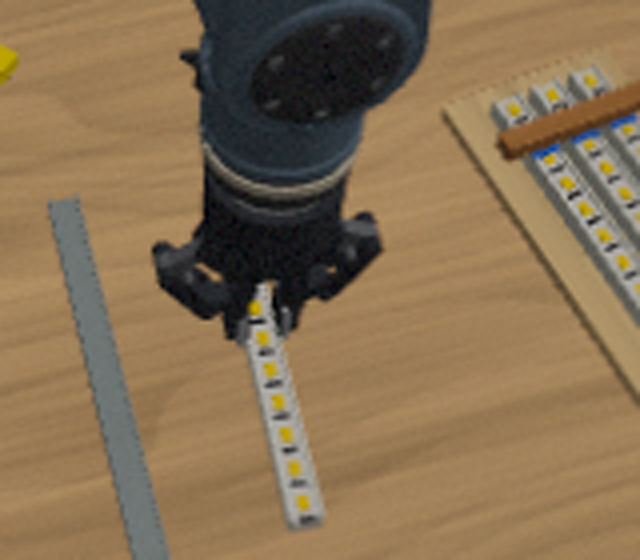

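```bash
python3 -m jog '0 0 0 0.003 0; 0 0 0 0.006 0; 0 0 0 0.01 0; 0 0 0 0.02 0; 0 0 0 0.02 0; 0 0 0 0.018 0; 0 0 0 0.01 0; 0 0 0 0.005 0; 0 0 0 0 0; 0 0 0 0 0'
python3 -m jog '0 0.0012 0.01 0 0.01; 0 0.0012 0.025 0 0.02; 0 0.0012 0.03 0 0.03; 0 0.0012 0.03 0 0.03; 0 0.0012 0.03 0 0.03; 0 0.0012 0.03 0 0.03; 0 0.0012 0.03 0 0.03; 0 0.0012 0.03 0 0.03; 0 0.0012 0.025 0 0.0225; 0 0.0012 0.014 0 0.01'
python3 - <<'E'
from h import *
st()
for n in("scene","top"):
    im=read_camera(n); cv2.imwrite(f"pics/{n}14f.png",im)
im=cv2.imread("pics/scene14f.png");cv2.imwrite("pics/scene14.png",cv2.resize(im[130:290,370:530],None,fx=3.7,fy=3.7,interpolation=cv2.INTER_CUBIC))
E
```

```text
t: 19.25
tool_pos: [0.5536, -0.0165, 0.0735]
tcp_rot: [[0.103, 0.995, -0.001], [0.995, -0.103, -0.0], [-0.0, -0.001, -1.0]]
wrist_force: [-0.3, -0.3, -1.1]
width: 0.018
t: 20.25
tool_pos: [0.5654, 0.2399, 0.0732]
tcp_rot: [[-0.142, 0.99, -0.001], [0.99, 0.142, -0.0], [0.0, -0.001, -1.0]]
wrist_force: [-0.5, 0.3, -1.4]
width: 0.0182
t 20.25 pos [0.5654 0.2399 0.0732] jaw yaw 98.17 tilt [-0.001  -0.0001] w 0.0182 F [-0.5  0.3 -1.4] q [23.  26.3 -1.9 61.8  0.  14.8]
```

View pics/scene14.png

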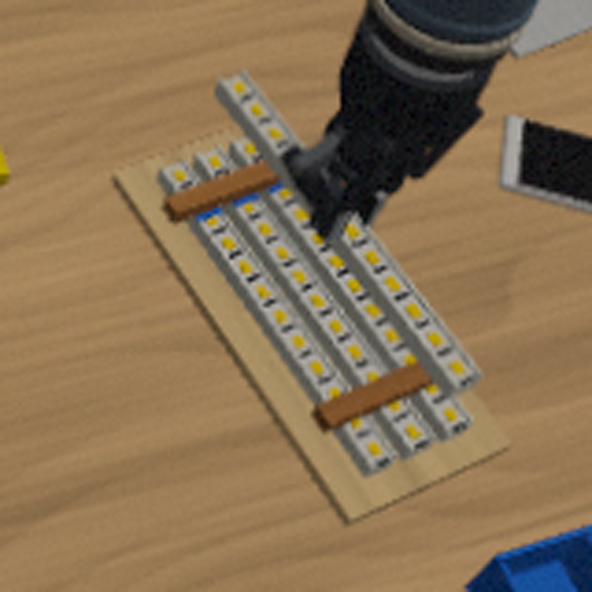

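View pics/top14f.png

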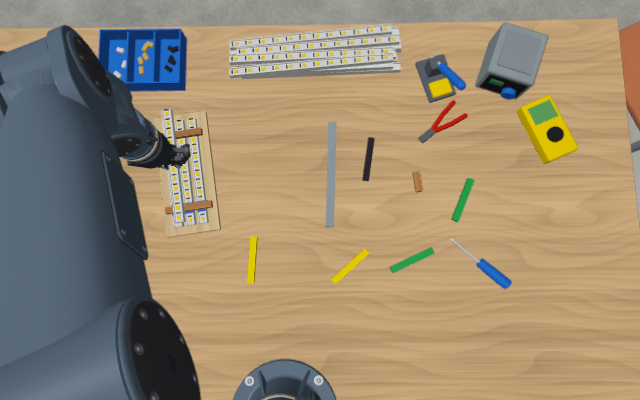

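```bash
python3 - <<'E'
from h import *
im=cv2.imread("pics/top14f.png")
# expected overlays with top bias
c=(.5664,.2373);ya=np.radians(8);d=(.0012,.0012)
ctr=(c[0]+d[0],c[1]+d[1],ya)
s=state();tp=s['tool_pos']
items=[(ctr,[(-.09,0,.016,.11,.028,.042),(.09,0,.016,.11,.028,.042)],0),((tp[0]+d[0],tp[1]+d[1],np.radians(8.1)),LB,tp[2]+.0174)]
overlay("top",im,items,(145,95,235,240),"pics/t14.png",8)
im=cv2.imread("pics/scene14f.png");d=(-.0012,-.0012)
items=[((c[0]+d[0],c[1]+d[1],ya),[(-.09,0,.016,.11,.028,.042),(.09,0,.016,.11,.028,.042)],0),((tp[0]+d[0],tp[1]+d[1],np.radians(8.1)),LB,tp[2]+.0174)]
overlay("scene",im,items,(400,140,520,260),"pics/s14.png",8)
E
```

```text
(no output)
```

View pics/t14.png

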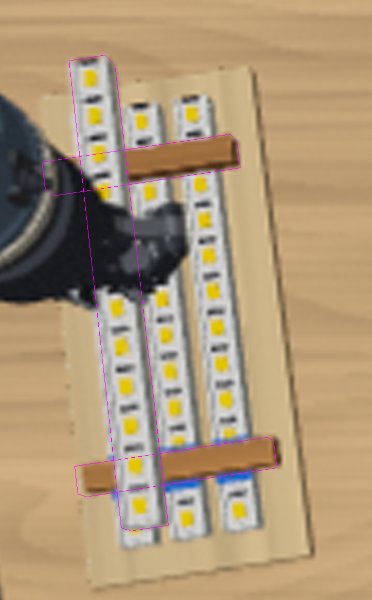

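View pics/s14.png

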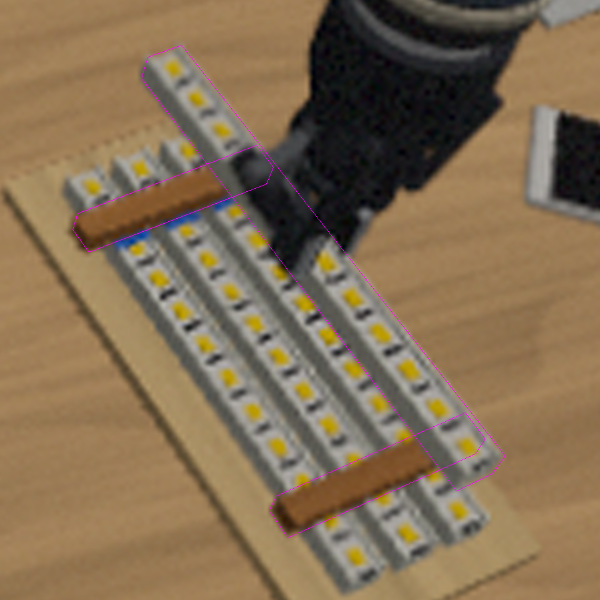

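```bash
python3 -m jog '0 0.001 -0.0026 -0.006 -0.003; 0 0 0 -0.01 0; 0 0 0 -0.01 0; 0 0 0 -0.008 0; 0 0 0 -0.005 0; 0 0 0 -0.003 0; 0 0 0 -0.0025 0; 0 0 0 0 0; 0 0 0 0 0; 0 0 0 0 0'
python3 - <<'E'
from h import *
st()
c=(.5664,.2373);ya=np.radians(8)
for n,d,r in(("top",.0012,(145,95,235,240)),("scene",-.0012,(400,140,520,260))):
    im=read_camera(n); cv2.imwrite(f"pics/{n}15f.png",im)
    tp=state()['tool_pos']
    overlay(n,im,[((c[0]+d,c[1]+d,ya),LB,tp[2]+.0174)],r,f"pics/{n}15.png",8)
E
```

```text
t: 21.35
tool_pos: [0.5672, 0.235, 0.0299]
tcp_rot: [[-0.136, 0.991, 0.001], [0.991, 0.136, 0.0], [0.0, 0.001, -1.0]]
wrist_force: [0.7, -0.8, -0.7]
width: 0.0181
t 21.35 pos [0.5672 0.235  0.0299] jaw yaw 97.84 tilt [0.0005 0.0001] w 0.0181 F [ 0.7 -0.8 -0.7] q [22.5 28.2 -5.6 56.1 -0.  14.7]
```

View pics/top15.png

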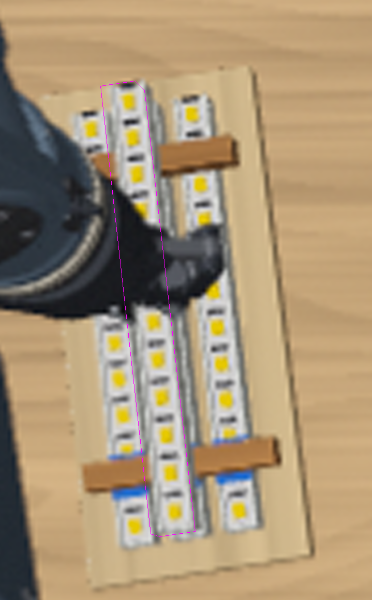

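View pics/scene15.png

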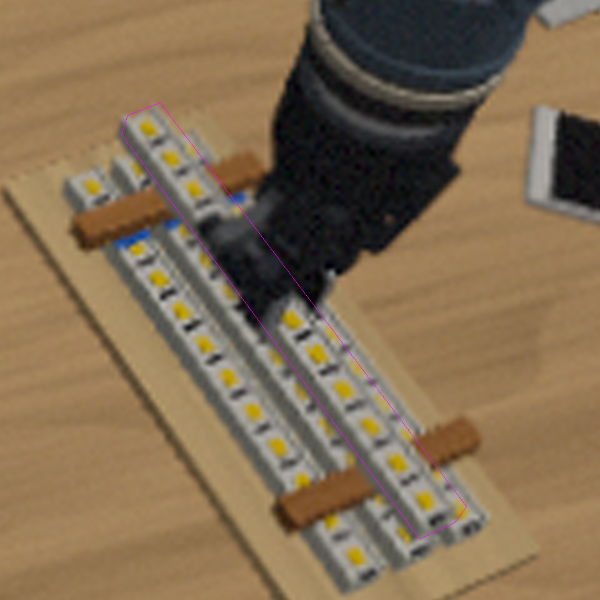

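```bash
cat >> h.py <<'E'
def leds(n,im,roi):
    f=4;x0,y0,x1,y1=roi
    b=cv2.resize(im[y0:y1,x0:x1],None,fx=f,fy=f,interpolation=cv2.INTER_CUBIC)
    hsv=cv2.cvtColor(b,cv2.COLOR_BGR2HSV)
    m=((hsv[...,0]>19)&(hsv[...,0]<32)&(hsv[...,1]>120)&(hsv[...,2]>150)).astype(np.uint8)
    k,l,s,c=cv2.connectedComponentsWithStats(m)
    return np.array([[(c[i][0]+.5)/f-.5+x0,(c[i][1]+.5)/f-.5+y0,s[i,4]] for i in range(1,k) if s[i,4]>25])
def lines(n,im,roi,ztop,yaw=np.radians(8),c=(.5664,.2373)):
    L=leds(n,im,roi); R=np.array([[np.cos(yaw),np.sin(yaw)],[-np.sin(yaw),np.cos(yaw)]])
    out={}
    lo=(ray(n,L[:,:2],.028)[:,:2]-c)@R.T; hi=(ray(n,L[:,:2],ztop)[:,:2]-c)@R.T
    return L,lo,hi
E
python3 - <<'E'
from h import *
for n,r in(("top",(150,105,225,235)),("scene",(400,145,510,262))):
    im=cv2.imread(f"pics/{n}15f.png");L,lo,hi=lines(n,im,r,.0633)
    print(n)
    for a,b,c in zip(L,lo,hi): print(a.round(1),(b*1e3).round(1),(c*1e3).round(1))
E
```

```text
top
[175.6 119.  146. ] [133.8   6.6] [120.   -3.7]
[190.9 122.1 143. ] [120.3 -29.5] [107.  -38.5]
[166.5 125.8 142. ] [120.2  30.4] [106.9  19.3]
[176.6 127.8 150. ] [111.3   6.7] [98.3 -3.6]
[177.6 136.7 161. ] [88.9  6.6] [76.6 -3.6]
[192.9 139.1 147. ] [ 77.1 -29.6] [ 65.3 -38.5]
[178.9 145.   96. ] [67.6  5.8] [56.  -4.4]
[193.9 147.4 118. ] [ 56.2 -29.5] [ 45.1 -38.5]
[196.2 165.1 139. ] [ 11.8 -30. ] [  2.2 -39. ]
[181.6 172.4 152. ] [-0.7  6.8] [-9.9 -3.5]
[197.  173.7 162. ] [ -9.5 -29.4] [-18.4 -38.4]
[172.2 177.4 136. ] [-9.6 30.5] [-18.4  19.5]
[182.6 181.5 150. ] [-23.2   6.8] [-31.6  -3.4]
[198.  182.5 149. ] [-31.2 -29.4] [-39.4 -38.4]
[173.2 186.1 143. ] [-31.1  30.4] [-39.2  19.4]
[183.6 190.6 159. ] [-45.6   6.9] [-53.3  -3.3]
[199.1 191.1 156. ] [-52.6 -29.6] [-60.  -38.5]
[174.2 195.  144. ] [-52.8  30.4] [-60.2  19.3]
[184.7 199.7 157. ] [-68.1   6.8] [-75.   -3.4]
[199.9 199.2  79. ] [-72.3 -29.1] [-79.  -38.1]
[175.2 202.9  65. ] [-72.1  30.2] [-78.8  19.2]
[185.7 208.9 160. ] [-90.2   6.9] [-96.4  -3.3]
[186.7 218.2 155. ] [-112.8    7. ] [-118.2   -3.2]
[202
[... 771 characters left out ...]

[445.3 215.1 126. ] [ 10.3 -32.4] [ 25.4 -52.8]
[468.2 217.5 137. ] [39.6 16. ] [53.4 -6.6]
[459.7 218.4  27. ] [32.9 -5. ] [ 47.  -26.7]
[450.2 221.8 121. ] [ 31.7 -32.1] [ 45.8 -52.6]
[464.2 224.3  27. ] [51.7 -4.7] [ 64.9 -26.4]
[473.6 224.8 128. ] [62.5 15.8] [75.3 -6.8]
[481.  226.7  43. ] [74.4 29.5] [86.6  6.3]
[455.2 229.  136. ] [ 53.5 -32.4] [ 66.7 -52.8]
[479.2 232.2 144. ] [85.  16.1] [96.8 -6.6]
[460.  235.6  88. ] [ 73.6 -32.1] [ 85.9 -52.6]
[484.6 239.7 146. ] [107.3  15.8] [118.1  -6.8]
[491.7 241.8  84. ] [119.3  28.1] [129.5   4.9]
[465.9 244.1  70. ] [ 98.5 -32.3] [109.6 -52.8]
[480.3 246.6  48. ] [118.4  -4.8] [128.6 -26.5]
[470.7 250.9 141. ] [118.1 -32.3] [128.4 -52.7]
```

```bash
python3 -m jog '0 -0.0006 0.002 0 0.002; 0 0 0.002 0 0; 0 0 0 -0.001 0; 0 0 0 -0.001 0; 0 0 0 0 0; 0 0 0 0 0; 0 0 0 0 0; 0 0 0 0 0; 0 0 0 0 0; 0 0 0 0 0'
cat >> h.py <<'E'
def rep(n,im,r,ztop):
    L,lo,hi=lines(n,im,r,ztop)
    for nm,P,y in(("R",lo,-.03),("L",lo,.03),("B",hi,0)):
        k=(abs(P[:,1]-y)<(.009 if nm=="B" else .0045))&(abs(P[:,0])<.13)
        if nm=="B": k&=L[:,2]>60
        if k.sum()>2:
            f=np.polyfit(P[k,0],P[k,1],1); print(n,nm,k.sum(),'y0 %.1f mm yaw %.2f'%(f[1]*1e3,np.degrees(f[0])),'x',(P[k,0].min()*1e3).round(1),(P[k,0].max()*1e3).round(1))
ROI={"top":(150,105,225,235),"scene":(400,145,510,262)}
E
python3 - <<'E'
from h import *
st(); z=state()['tool_pos'][2]+.0334
for n in ROI:
    im=read_camera(n); cv2.imwrite(f"pics/{n}16f.png",im); rep(n,im,ROI[n],z)
E
```

```text
t: 22.45
tool_pos: [0.5664, 0.2389, 0.0276]
tcp_rot: [[-0.138, 0.99, -0.0], [0.99, 0.138, -0.0], [-0.0, -0.0, -1.0]]
wrist_force: [-1.0, -0.7, -2.1]
width: 0.0182
t 22.45 pos [0.5664 0.2389 0.0276] jaw yaw 97.94 tilt [-0.     -0.0001] w 0.0182 F [-1.  -0.7 -2.1] q [22.9 28.5 -5.7 55.9 -0.  14.9]
top R 9 y0 -29.5 mm yaw -0.07 x -117.6 120.4
top L 6 y0 30.4 mm yaw -0.02 x -117.6 120.3
top B 10 y0 0.3 mm yaw -0.08 x -118.4 119.8
scene R 11 y0 -32.2 mm yaw -0.05 x -119.2 118.1
scene B 9 y0 -2.4 mm yaw -0.03 x -119.4 118.1
```

```bash
python3 -m jog '0 0 0 -0.001 0; 0 0 0 -0.001 0; 0 0 0 -0.001 0; 0 0 0 0 0; 0 0 0 0 0; 0 0 0 0 0; 0 0 0 0 0; 0 0 0 0 0; 0 0 0 0 0; 0 0 0 0 0'
python3 - <<'E'
from h import *
st(); z=.058
for n in ROI:
    im=read_camera(n); cv2.imwrite(f"pics/{n}17f.png",im); rep(n,im,ROI[n],z)
E
```

```text
t: 23.55
tool_pos: [0.5664, 0.2389, 0.0247]
tcp_rot: [[-0.138, 0.99, 0.0], [0.99, 0.138, -0.0], [-0.0, 0.0, -1.0]]
wrist_force: [-0.9, 0.1, 4.2]
width: 0.0182
t 23.55 pos [0.5664 0.2389 0.0247] jaw yaw 97.95 tilt [ 0.0001 -0.    ] w 0.0182 F [-0.9  0.1  4.2] q [22.9 28.6 -5.9 55.5 -0.  14.9]
top R 9 y0 -29.5 mm yaw -0.06 x -117.6 120.4
top L 6 y0 30.4 mm yaw -0.01 x -117.6 120.2
top B 10 y0 0.4 mm yaw -0.06 x -118.5 120.0
scene R 11 y0 -32.2 mm yaw -0.05 x -119.3 118.1
scene L 3 y0 30.3 mm yaw -0.76 x 8.9 119.7
scene B 9 y0 -2.4 mm yaw 0.02 x -119.7 118.0
```

Contact (+5 N relative to before). Release and rise.

```bash
python3 -m jog '0.1 0 0 0 0; 0.22 0 0 0 0; 0.3 0 0 0 0; 0.4 0 0 0 0; 0.5 0 0 0 0; 0.5 0 0 0.005 0; 0.5 0 0 0.01 0; 0.5 0 0 0.03 0; 0.5 0 0 0.03 0; 0.5 0 0 0.03 0'
python3 -m jog '0.5 -0.015 -0.04 0.01 0; 0.5 -0.015 -0.04 0.01 0; 0.5 -0.015 -0.04 0.01 0; 0.5 -0.015 -0.04 0.01 0; 0.5 -0.015 -0.04 0.01 0; 0.5 -0.015 -0.04 0 0; 0.5 -0.015 -0.04 0 0; 0.5 -0.01 -0.04 0 0; 0.5 0 -0.04 0 0; 0.5 0 -0.04 0 0'
python3 - <<'E'
from h import *
st(); z=.058
B=[(0,0,.016,.11,0,.014)]
for n in ROI:
    im=read_camera(n); cv2.imwrite(f"pics/{n}18f.png",im); rep(n,im,ROI[n],z)
    x0,y0,x1,y1=(145,95,235,240) if n=="top" else (395,140,520,270)
    f=4; cv2.imwrite(f"pics/{n}18.png",cv2.resize(im[y0:y1,x0:x1],None,fx=f,fy=f,interpolation=cv2.INTER_CUBIC))
E
```

```text
t: 24.65
tool_pos: [0.5664, 0.2389, 0.1316]
tcp_rot: [[-0.138, 0.99, 0.001], [0.99, 0.138, 0.0], [0.0, 0.001, -1.0]]
wrist_force: [0.1, 0.0, 0.3]
width: 0.0427
t: 25.65
tool_pos: [0.4511, -0.1628, 0.181]
tcp_rot: [[-0.138, 0.99, 0.002], [0.99, 0.138, -0.001], [-0.001, 0.002, -1.0]]
wrist_force: [0.7, -0.2, 0.2]
width: 0.0428
t 25.65 pos [ 0.4511 -0.1628  0.181 ] jaw yaw 97.94 tilt [ 0.002  -0.0007] w 0.0428 F [ 0.7 -0.2  0.2] q [-19.8   9.7  -9.8  70.3  -0.  -27.8]
top R 10 y0 -29.5 mm yaw -0.05 x -117.6 120.4
top L 10 y0 30.4 mm yaw -0.03 x -117.6 120.3
top B 12 y0 0.5 mm yaw -0.02 x -118.4 120.0
scene R 11 y0 -32.2 mm yaw -0.06 x -119.2 118.1
scene L 4 y0 30.1 mm yaw -0.65 x -10.2 119.8
scene B 12 y0 -2.3 mm yaw -0.02 x -119.7 118.1
```

View pics/top18.png

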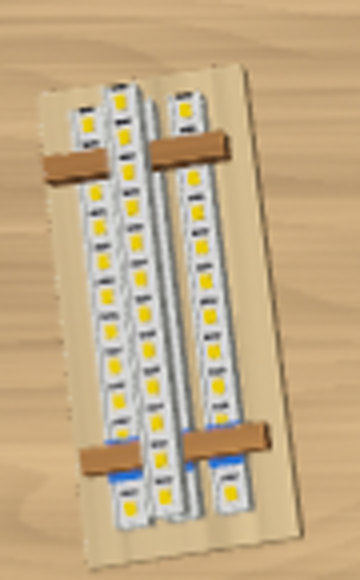

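View pics/scene18.png

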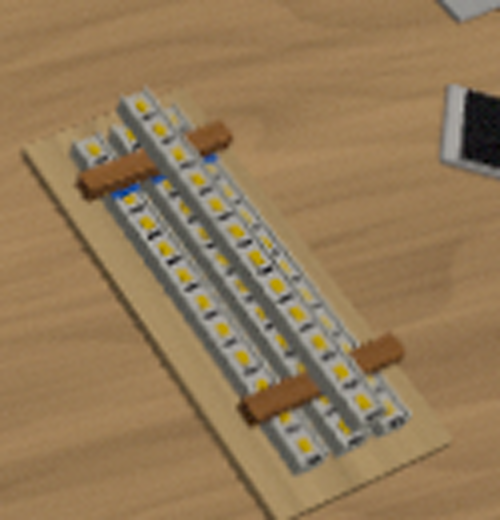

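```bash
python3 -c "
from h import *
print(close_job());st()"
```

```text
the job is handed in; nothing more can be done
None
the job is handed in; nothing more can be done
```

I laid the full-length spacer stick across the three bars on the blue tape and let go of it. The LED light bar then went across both sticks with its LEDs up. I handed the job in at about 26 s, with the arm moved well clear.

**Light bar:** after release, both cameras showed it less than about 0.5 mm off centre over the middle bar. It is within about 0.1° of being in line with it and about 0.5 mm off lengthwise. It rests on both sticks; I judged it level from the pictures, with no direct tilt measurement.

**Spacer stick:** it is square and parallel to the fitted stick, 180 mm from it. It sits about 2–3 mm off centre along its own length, towards the stack's -y side. It overhangs the outer bars on both sides by roughly 12 mm, so I left it.

**What went wrong or disagreed:**
- **First grasp:** the first close missed the stick. The fingertips appear to sit roughly 20–25 mm higher than the reported tool point. A second close caught only the stick's upper edge, so I reopened, went lower and gripped it properly.
- **Cameras:** the two views disagreed by about 2 mm. I used their average and set the bar by comparing it with the bars beneath it in the same picture.

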